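# Press the cover caps of a framed print home, crosswise

### The arm

A 6-joint arm with a two-finger parallel gripper is mounted at the origin on the work surface. World frame = base frame: x ahead of the robot, y to its left, z up, the work surface at z = 0. Lengths are in m, angles in rad, forces in N, time in s.
With the tool pointing down it reaches from about 0.275 to 0.75 m from the base axis. Payload 10.2 kg.
Tool frame: the origin (TCP) lies midway between the tips of the shut fingers; the grasp point (between the pads) lies 19 mm behind it; z points along the fingers, y is the line along which they close (so a half turn about z gives the same grasp; the last joint's range is limited). The gripper opens to 88 mm and grips with 3 to 60 N. Pads are 18 mm wide; open, the fingers measure 123 mm over their backs; the gripper's body (75 mm by 187 mm) begins 45 mm behind the grasp point.
Start: joints at [-1.336, 0.313, 1.498, -0, 1.331, -0.223], TCP at [0.232, -0.471, 0.239] pointing down, gripper open.
Joint ranges: [-2.94, 2.94], [-0.97, 2.17], [0.19, 2.56], [-1.23, 4.37], [0.02, 3.11], [-2.88, 2.88]. Speed limits (rad/s): [2.39, 2.39, 3.01, 3.14, 3.14, 3.14].

### API

Orientations are given as a unit quaternion [x, y, z, w].
In Python, from rig import env gives the robot as it stands.
- The arm moves only by the tool step_arm, never from a script. Its argument "series" is text: rows parted by semicolons, each of 7 numbers parted by spaces: the turn, a rotation vector about the tool's x, y, z as a fraction of full scale, then the shift along the tool's x, y, z as a fraction of full scale, then the closure, from -1 (fully open) to 1 (shut), so that 0 is half open. A call has exactly 10 rows; each row shifts and turns the commanded pose from where the row before left it, along the tool's axes as they then stand; what a row does not reach is not made up. Full scale, the value 1, is 0.02 m for a shift and 0.12 rad for a turn. A row lasts 1/12 s, in which the tool goes at most 41.7 mm and 7.16 degrees, less where a joint would pass 70% of its speed; a pose out of reach is approached as far as the arm can. A call with a number of a shift or a turn outside -1 to 1 is refused whole. A call with a gripper value outside its range is refused whole. The fingers move at their own pace and stop on an object; the grip force is fixed at half the most. Time passes only in rows, so rows that do not move let the fingers close, or fill a call up. It gives the time, the measured TCP pose, the force, the opening and the grip force at its end, in the units of the state.
- env.get_state(): the state, without advancing time (a new reading comes with each control period).
- env.get_image(name): name is "side" or "top"; returns the picture (480x640x3 uint8, red, green, blue); there is no depth.
- env.camera_params(name): a dict with "mtx" (3x3 intrinsics, pixels), "k1" (the pictures are not rectified: a ray, as slopes to the right and down, at radius r is drawn at 1 + k1 r^2 times it, then the intrinsics apply), "T" (4x4, takes a point from camera to world coordinates). Camera axes: x right, y down, z forward; pixel columns grow to the right and rows downward; lengths in m; the calibration is good to about 2 mm. A picture is of the moment at which its call begins. camera_params takes no time and is no camera call.
- env.job_done(): hands the job in; it is judged then, once.
The state is a dict: "clock": time; "joint_positions": joint angles; "qd": joint speeds; "tau": joint torques, N m; "ee_pos": TCP position; "tool_rot": TCP orientation; "contact_force": force on the tool from outside, world axes, zero at the start; "wrist_torque": the same for the moment, N m; "grip_width": finger opening in m; "gripper_force": force on a finger pad.
Only numpy, scipy, OpenCV 4.12 (cv2) and the standard library are available. Lean on these libraries where they do the work, as an engineer would, in place of code of your own. Each camera call takes 0.05 s, during which the arm holds its last target. There are 200 camera calls.

### The job

The clear cover of the framed print is held by four rubber-topped caps that still stand proud at its corners: with closed fingertips press each one gently down, fully home on its rubber washer, one after the other, crosswise. Start with the oblong cap, then the cap diagonally opposite it, then the other cap on the oblong cap's short edge, and last the one diagonally opposite that. Do not push hard, touch the clear cover, pull a cap up, or pick up or shift the things lying about; finish clear of everything.

Things in the scene. Friction and masses are not known exactly. Their poses are not given: they have to be found in the camera images.
- print_panel: framed print lying flat and immovable on the table: black board 250 x 180 x 22 mm with a striped print, under a clear cover 246 x 176 mm whose top face is 32 mm above the table. Origin: centre of its underside, on the table. Its x axis runs along the long side, y along the short side, z up. It may lie at any angle. Caps (a steel collar with a rubber pad on top) stand at x = +-95 mm, y = +-60 mm.
- cover: the clear cover of the print, 246 x 176 x 4 mm, top face 32 mm above the table; same origin and axes as the print panel. Only the caps are to be touched, not this.
- oblong_cap_top (a point): centre of the top face of the oblong cap, collar 24 mm (along panel x) x 48 mm (along panel y), pad 20 x 44 mm, at panel x +95, y +60 mm. The cap is 12 mm high: a 4 mm steel collar and a black rubber pad 8 mm high on it, which springs in by about 0.5 mm per N, at most 6 mm, and so gives 1.5 mm before the collar slides; the point moves with the pad. Push straight down. A push of more than 25 N is too hard.
- oblong_cap (a joint): press-in travel of the cap's collar in m: 0 = standing proud (rubber pad's top face 56 mm above the table, collar's underside 8 mm above its washer), grows as the cap goes down, 0.008 = fully home, collar on its rubber washer (pad's top face 48 mm above the table when not pressed), negative = pulled up. Starts between 0 and 0.002. The collar slides at a push of about 3 N, stays where it is left, and stops firmly at the bottom.
- opposite_cap_top (a point): centre of the top face of round cap, collar 28 mm and pad 24 mm across, diagonally opposite the oblong one, at panel x -95, y -60 mm. The cap is 12 mm high: a 4 mm steel collar and a black rubber pad 8 mm high on it, which springs in by about 0.5 mm per N, at most 6 mm, and so gives 1.5 mm before the collar slides; the point moves with the pad. Push straight down. A push of more than 25 N is too hard.
- opposite_cap (a joint): press-in travel of the cap's collar in m: 0 = standing proud (rubber pad's top face 56 mm above the table, collar's underside 8 mm above its washer), grows as the cap goes down, 0.008 = fully home, collar on its rubber washer (pad's top face 48 mm above the table when not pressed), negative = pulled up. Starts between 0 and 0.002. The collar slides at a push of about 3 N, stays where it is left, and stops firmly at the bottom.
- short_edge_cap_top (a point): centre of the top face of round cap, collar 28 mm and pad 24 mm across at the other end of the oblong cap's own short edge, at panel x +95, y -60 mm. The cap is 12 mm high: a 4 mm steel collar and a black rubber pad 8 mm high on it, which springs in by about 0.5 mm per N, at most 6 mm, and so gives 1.5 mm before the collar slides; the point moves with the pad. Push straight down. A push of more than 25 N is too hard.
- short_edge_cap (a joint): press-in travel of the cap's collar in m: 0 = standing proud (rubber pad's top face 56 mm above the table, collar's underside 8 mm above its washer), grows as the cap goes down, 0.008 = fully home, collar on its rubber washer (pad's top face 48 mm above the table when not pressed), negative = pulled up. Starts between 0 and 0.002. The collar slides at a push of about 3 N, stays where it is left, and stops firmly at the bottom.
- last_cap_top (a point): centre of the top face of round cap, collar 28 mm and pad 24 mm across, diagonally opposite that one (along the long edge from the oblong cap), at panel x -95, y +60 mm. The cap is 12 mm high: a 4 mm steel collar and a black rubber pad 8 mm high on it, which springs in by about 0.5 mm per N, at most 6 mm, and so gives 1.5 mm before the collar slides; the point moves with the pad. Push straight down. A push of more than 25 N is too hard.
- last_cap (a joint): press-in travel of the cap's collar in m: 0 = standing proud (rubber pad's top face 56 mm above the table, collar's underside 8 mm above its washer), grows as the cap goes down, 0.008 = fully home, collar on its rubber washer (pad's top face 48 mm above the table when not pressed), negative = pulled up. Starts between 0 and 0.002. The collar slides at a push of about 3 N, stays where it is left, and stops firmly at the bottom.
- tape_roll: roll of tape lying flat on the cover, 56 mm across, 20 mm high; origin at the centre of its underside. Leave alone.
- marker: marker pen lying on the cover, 100 mm long (its y axis), 16 mm thick; origin under its middle. Leave alone.
- paint_pot: small closed glass pot, 44 mm across, 40 mm high, standing on the table close to one long edge of the panel; origin at the centre of its underside. Leave alone.
- spray_can_a: spray can, 65 mm across, 186 mm high, standing to the side of the panel; origin at the centre of its underside. Leave alone.
- spray_can_b: a second spray can like the first. Leave alone.
- brush_pot: steel pot, 80 mm across, 100 mm high, with brushes up to 220 mm, to the side of the panel; origin at the centre of its underside. Leave alone.
- squeegee: wooden squeegee lying at the left, 200 mm long, 60 mm wide, 40 mm high; origin on the table under its wooden grip. Leave alone.

How it is judged:
On the way, in this order (a step that is already met when the one before it is completed fails the run):
1. oblong cap pressed home (value of joint oblong_cap above 0.0065 m), for 0.1 s.
2. opposite cap pressed home (value of joint opposite_cap above 0.0065 m), for 0.1 s.
3. short edge cap pressed home (value of joint short_edge_cap above 0.0065 m), for 0.1 s.
4. last cap pressed home (value of joint last_cap above 0.0065 m), for 0.1 s.
At the end, for the whole second after the job is handed in: All four caps are home to within 1.5 mm (joint above 0.0065 of 0.008), and every loose thing is at rest within 20 mm of where it started (value of joint each of oblong_cap, opposite_cap, short_edge_cap, last_cap above 0.0065 m and distance of each of tape_roll, marker, paint_pot, spray_can_a, spray_can_b, brush_pot, squeegee from where it was at the start of the episode below 0.02 m and linear speed of each of tape_roll, marker, paint_pot, spray_can_a, spray_can_b, brush_pot, squeegee below 0.02 m/s); the robot touches nothing.
It fails at once if a cap was pressed before the one ahead of it in the order was home ((value of joint opposite_cap above 0.004 m and not (value of joint oblong_cap above 0.0065 m)) or (value of joint short_edge_cap above 0.004 m and not (value of joint opposite_cap above 0.0065 m)) or (value of joint last_cap above 0.004 m and not (value of joint short_edge_cap above 0.0065 m))).
It fails at once if a cap was pushed harder than 25 N (contact force between any of oblong_cap, opposite_cap, short_edge_cap, last_cap and anything else above 25 N).
It fails at once if a cap was pulled up (value of joint any of oblong_cap, opposite_cap, short_edge_cap, last_cap below -0.003 m).
It fails at once if the robot touched the clear cover (contact force between any of the fingers, the arm and cover above 1 N).
It fails at once if something lying about was shifted more than 20 mm or lifted (distance of any of tape_roll, marker, paint_pot, spray_can_a, spray_can_b, brush_pot, squeegee from where it was at the start of the episode above 0.02 m).
It also fails if it takes over 51 s, if anything falls off the work surface, if the arm or the gripper's body presses on something with over 40 N, if the wrist force passes 120 N, or if a joint passes its speed limit or range.

## Working session

There is one attempt and no reset: what is moved stays moved. The work goes in short steps, Python scripts to look and compute and a tool call to move; the robot and the scene stay as the last step left them, time stands still between calls to the robot, and variables do not carry over. Pictures are saved under pics/ and viewed, at most 10 in all, crops included, and the job is handed in when it is done.

Besides the shell and the picture viewer there is one more tool, called after "Call:" by a JSON object that holds its "name" and its "arguments". step_arm: Moves the arm, as the interface text tells. Its arguments: {"type":"object","properties":{"series":{"type":"string"}},"required":["series"]}

```bash
mkdir -p pics; python3 - <<'E'
from rig import env
import cv2,numpy as np
for n in("top","side"):
    cv2.imwrite(f"pics/{n}0.png",env.get_image(n)[:,:,::-1]); p=env.camera_params(n); print(n,p)
s=env.get_state();print(s)
E
```

```text
top {'mtx': array([[439.88848313,   0.        , 326.71289078],
       [  0.        , 439.88848313, 242.46738694],
       [  0.        ,   0.        ,   1.        ]]), 'k1': -0.022999158737578768, 'T': array([[ 0.00614063, -0.9959001 ,  0.09025119,  0.39605464],
       [-0.999799  , -0.007837  , -0.01845375,  0.04490475],
       [ 0.01908539, -0.09011973, -0.99574805,  1.28546591],
       [ 0.        ,  0.        ,  0.        ,  1.        ]])}
side {'mtx': array([[454.50262127,   0.        , 321.03841932],
       [  0.        , 454.50262127, 233.04279897],
       [  0.        ,   0.        ,   1.        ]]), 'k1': 0.0018195627272079042, 'T': array([[-0.82342276, -0.3992732 ,  0.40318217,  0.07309581],
       [-0.56742721,  0.58083723, -0.58365613,  0.62445042],
       [-0.00114496, -0.70937228, -0.70483307,  0.78368616],
       [ 0.        ,  0.        ,  0.        ,  1.        ]])}
{'clock': 0.1, 'joint_positions': array([-1.33642674e+00,  3.13340693e-01,  1.49832746e+00,  1.34288172e-05,
        1.33101760e+00, -2.23454077e-01]), 'qd': array([-0.00032076, -0.00157546, -0.00112772, -0.00219848, -0.00141416,
        0.00081793]), 'tau': array([ 2.17774068e-03, -4.02814543e+01, -2.52642220e+01,  6.95591792e-02,
        3.42335331e-02, -4.95898917e-05]), 'ee_pos': array([ 0.23196394, -0.47073631,  0.23825828]), 'tool_rot': array([ 9.73914113e-01,  2.26916288e-01,  3.53842280e-06, -5.46577150e-04]), 'contact_force': array([-0.62259847, -0.70740665,  0.19874313]), 'wrist_torque': array([ 0.02341604, -0.05800299, -0.0518723 ]), 'gripper_force': 0.0, 'grip_width': 0.08824372484634871}
```

View pics/top0.png

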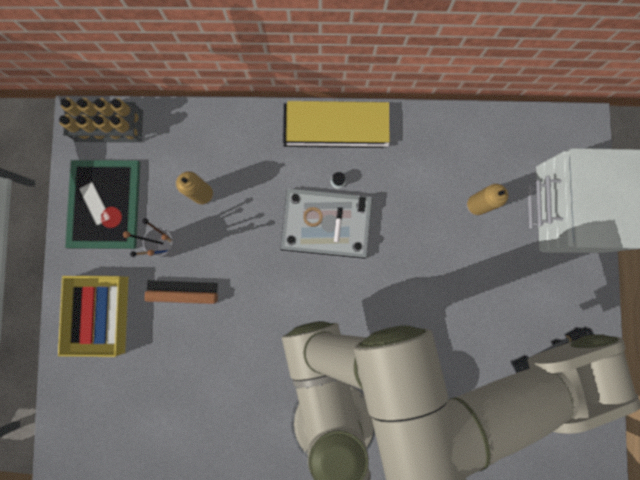

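View pics/side0.png

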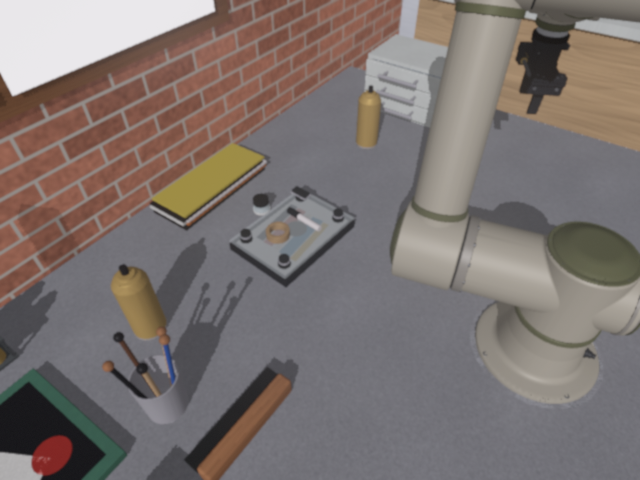

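The top view shows the panel at centre, with the oblong cap at about (362,204). Opposite it is (291,239), the short-edge cap is (358,246), and the last cap is (296,199). The marker and tape roll lie mid-cover, and the paint pot is at (339,179).

```bash
cat > h.py <<'E'
from rig import env
import cv2,numpy as np
from scipy.spatial.transform import Rotation as R
def ray(n,uv):
    p=env.camera_params(n);d=np.array([p['k1'],0,0,0,0.])
    x=cv2.undistortPoints(np.array([[uv]],float),p['mtx'],d)[0,0]
    T=p['T'];return T[:3,3],T[:3,:3]@[x[0],x[1],1]
def onplane(n,uv,z):
    o,d=ray(n,uv);return o+d*(z-o[2])/d[2]
def proj(n,P):
    p=env.camera_params(n);T=np.linalg.inv(p['T']);q=T[:3,:3]@P+T[:3,3]
    s=q[:2]/q[2];s=s*(1+p['k1']*(s@s));return p['mtx'][:2,:2]@s+p['mtx'][:2,2]
def dark(n,uv,r=11,t=60):
    g=cv2.cvtColor(cv2.imread(f"pics/{n}0.png"),cv2.COLOR_BGR2GRAY)
    u,v=map(int,uv);w=g[v-r:v+r+1,u-r:u+r+1]
    m=(w<t).astype(np.uint8);k,l,st,c=cv2.connectedComponentsWithStats(m)
    i=min(range(1,k),key=lambda i:np.hypot(*(c[i]-r)));
    wt=np.where(l==i,t+10.-w,0);ys,xs=np.mgrid[:2*r+1,:2*r+1]
    return [(wt*xs).sum()/wt.sum()+u-r,(wt*ys).sum()/wt.sum()+v-r],st[i]
E
python3 - <<'E'
from h import *
top=[(362,204),(291,239),(358,246),(296,199)]
side=[(301,194),(284,260),(338,215),(246,236)]
loc=np.array([[95,60],[-95,-60],[95,-60],[-95,60]])/1000.
for n,c in(("top",top),("side",side)):
    pts=[]
    for q in c:
        uv,st=dark(n,q);P=onplane(n,uv,.053);pts.append(P[:2]);print(n,np.round(uv,1),st,P.round(4))
    A=np.array(pts);z=(loc[:,0]+1j*loc[:,1]);w=A[:,0]+1j*A[:,1]
    k=np.vdot(z,w-w.mean())/np.vdot(z,z);print(abs(k),np.degrees(np.angle(k)),w.mean());f=w.mean()+z*k/abs(k)
    print(np.round(f,4),np.round(abs(f-w),4))
im=cv2.imread("pics/top0.png")[160:280,260:400];a=cv2.resize(im,None,fx=4,fy=4,interpolation=cv2.INTER_CUBIC)
im=cv2.imread("pics/side0.png")[170:300,220:370];b=cv2.resize(im,(560,480),interpolation=cv2.INTER_CUBIC)
cv2.imwrite("pics/c0.png",cv2.resize(np.hstack([a,b]),(800,343)))
E
```

```text
top [361.5 203.9] [ 8  4  6 14 69] [ 0.6187 -0.0762  0.053 ]
top [291.  239.2] [ 8  9  7  6 33] [0.5162 0.1227 0.053 ]
top [357.6 245.6] [ 8  8  6  6 31] [ 0.4995 -0.065   0.053 ]
top [295.3 197.5] [ 8  7  6  6 31] [0.6352 0.1121 0.053 ]
0.9940709907338672 -95.10117950236383 (0.5673891901030523+0.023381714089507566j)
[0.6187-0.0766j 0.5161+0.1233j 0.4992-0.0659j 0.6356+0.1127j] [0.0003 0.0007 0.001  0.0007]
side [300.7 191.6] [ 4  5 14  9 68] [ 0.6169 -0.0733  0.053 ]
side [283.6 258. ] [ 7  6  8  7 46] [0.5144 0.1282 0.053 ]
side [337.9 211.7] [ 8  5  7  6 37] [ 0.4988 -0.0631  0.053 ]
side [245.2 232.5] [ 7  5  8  6 40] [0.6349 0.116  0.053 ]
1.0033932942227635 -95.13376197003394 (0.5662230620230442+0.0269377787927694j)
[0.6175-0.0731j 0.515 +0.1269j 0.498 -0.0623j 0.6345+0.1162j] [0.0007 0.0014 0.0011 0.0004]
```

View pics/c0.png

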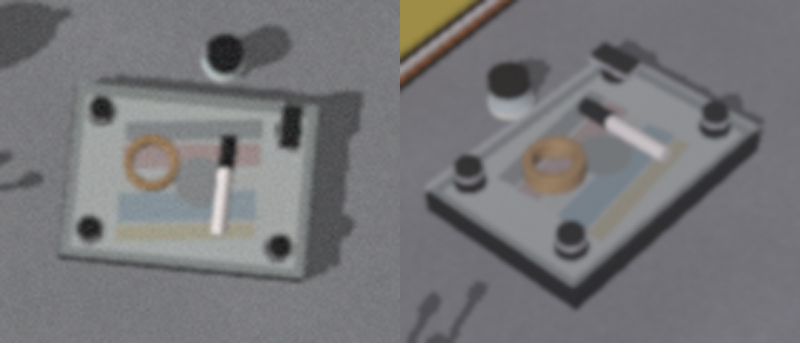

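The crop confirms the layout: the oblong cap is at the panel's far-right corner and nothing lies within about 35 mm of any cap. The two views agree to about 3 mm, so I'll use the mean cap positions: oblong (0.618, -0.075), opposite (0.5155, 0.125), short-edge (0.4985, -0.064) and last (0.635, 0.1145).

Call:
{"name": "step_arm", "arguments": {"series": "0 0 0 0.96 -0.34 0 1;0 0 0 0.96 -0.34 0 1;0 0 0 0.96 -0.34 0 1;0 0 0 0.96 -0.34 0 1;0 0 0 0.96 -0.34 0 1;0 0 0 0.96 -0.34 0 1;0 0 0 0.96 -0.34 0 1;0 0 0 0.96 -0.34 0 1;0 0 0 0.96 -0.34 0 1;0 0 0 0.96 -0.34 0 1"}}

```text
clock: 0.93
ee_pos: [0.3747, -0.3242, 0.2385]
tool_rot: [0.974, 0.227, -0.0, -0.0]
contact_force: [-0.8, 1.0, 0.5]
grip_width: 0.024
gripper_force: 0.0
```

Call:
{"name": "step_arm", "arguments": {"series": "0 0 0 0.96 -0.34 0 1;0 0 0 0.96 -0.34 0 1;0 0 0 0.96 -0.34 0 1;0 0 0 0.96 -0.34 0 1;0 0 0 0.96 -0.34 0 1;0 0 0 0.96 -0.34 0 1;0 0 0 0.96 -0.34 0 1;0 0 0 0.96 -0.34 0 1;0 0 0 0.96 -0.34 0 1;0 0 0 0.96 -0.34 0 1"}}

```text
clock: 1.77
ee_pos: [0.5169, -0.1783, 0.2384]
tool_rot: [0.974, 0.227, -0.0, -0.0]
contact_force: [-0.2, 0.1, -0.5]
grip_width: 0.0006
gripper_force: 0.0
```

Call:
{"name": "step_arm", "arguments": {"series": "0 0 0 0.85 -0.3 0.6 1;0 0 0 0.85 -0.3 0.6 1;0 0 0 0.85 -0.3 0.6 1;0 0 0 0.85 -0.3 0.6 1;0 0 0 0.85 -0.3 0.6 1;0 0 0 0.85 -0.3 0.6 1;0 0 0 0.85 -0.3 0.6 1;0 0 0 0.85 -0.3 0.6 1;0 0 0 0 0 0.7 1;0 0 0 0 0 0.7 1"}}

```text
clock: 2.6
ee_pos: [0.6174, -0.0752, 0.1135]
tool_rot: [0.974, 0.228, -0.0, -0.0]
contact_force: [0.6, -0.2, 0.3]
grip_width: 0.0008
gripper_force: 0.0
```

```bash
python3 - <<'E'
from h import *
s=env.get_state();print(s['ee_pos'],s['contact_force'],s['grip_width'])
out=[]
for n in("top","side"):
    im=env.get_image(n)[:,:,::-1].copy();u,v=proj(n,s['ee_pos']);print(u,v)
    x,y=int(u)-50,int(v)-60;x0=x;c=im[y:y+120,x:x+100];c=cv2.resize(c,None,fx=4,fy=4,interpolation=cv2.INTER_CUBIC)
    cv2.circle(c,(int((u-x)*4),int((v-y)*4)),3,(0,0,255),-1);out.append(c)
cv2.imwrite("pics/c1.png",np.hstack(out))
E
```

```text
[ 0.61738586 -0.07516065  0.11349339] [ 0.61117038 -0.16902408  0.34172643] 0.0008100266602175601
363.332454746194 200.3633106565135
300.2015856207712 171.78862557316236
```

View pics/c1.png

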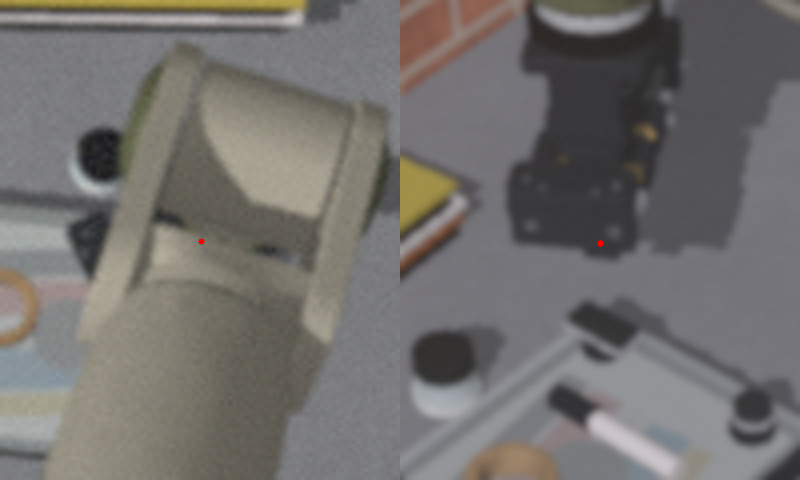

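The side view shows the closed tips directly above the oblong cap, with the projected TCP at the fingertips.

Call:
{"name": "step_arm", "arguments": {"series": "0 0 0 0 0 0.6 1;0 0 0 0 0 0.6 1;0 0 0 0 0 0.6 1;0 0 0 0 0 0.6 1;0 0 0 0 0 0.2 1;0 0 0 0 0 0.1 1;0 0 0 0 0 0.1 1;0 0 0 0 0 0.1 1;0 0 0 0 0 0.1 1;0 0 0 0 0 0 1"}}

```text
clock: 3.53
ee_pos: [0.6175, -0.0762, 0.055]
tool_rot: [0.974, 0.227, 0.0, 0.0]
contact_force: [0.2, -0.1, 2.6]
grip_width: 0.0001
gripper_force: 1.1
```

Call:
{"name": "step_arm", "arguments": {"series": "0 0 0 0 0 0.05 1;0 0 0 0 0 0.05 1;0 0 0 0 0 0.05 1;0 0 0 0 0 0.05 1;0 0 0 0 0 0.05 1;0 0 0 0 0 0.05 1;0 0 0 0 0 0 1;0 0 0 0 0 0 1;0 0 0 0 0 0 1;0 0 0 0 0 0 1"}}

```text
clock: 4.37
ee_pos: [0.6172, -0.0761, 0.0487]
tool_rot: [0.974, 0.227, 0.0, 0.0]
contact_force: [1.5, -0.6, 2.3]
grip_width: 0.0007
gripper_force: 1.1
```

Call:
{"name": "step_arm", "arguments": {"series": "0 0 0 0 0 0.05 1;0 0 0 0 0 0.05 1;0 0 0 0 0 0.05 1;0 0 0 0 0 0 1;0 0 0 0 0 0 1;0 0 0 0 0 0 1;0 0 0 0 0 0 1;0 0 0 0 0 0 1;0 0 0 0 0 0 1;0 0 0 0 0 0 1"}}

```text
clock: 5.2
ee_pos: [0.6172, -0.0761, 0.046]
tool_rot: [0.974, 0.227, 0.0, 0.0]
contact_force: [-0.2, -0.5, 4.5]
grip_width: 0.0004
gripper_force: 2.7
```

Call:
{"name": "step_arm", "arguments": {"series": "0 0 0 0 0 0.05 1;0 0 0 0 0 0.05 1;0 0 0 0 0 0 1;0 0 0 0 0 0 1;0 0 0 0 0 0 1;0 0 0 0 0 0 1;0 0 0 0 0 0 1;0 0 0 0 0 0 1;0 0 0 0 0 0 1;0 0 0 0 0 0 1"}}

```text
clock: 6.03
ee_pos: [0.6172, -0.0761, 0.0444]
tool_rot: [0.974, 0.227, 0.0, 0.0]
contact_force: [-0.9, -0.0, 8.8]
grip_width: 0.0001
gripper_force: 4.3
```

Force rises at the firm stop (8.8 N at z 44.4 mm), so the oblong cap is home. Next is the opposite cap.

Call:
{"name": "step_arm", "arguments": {"series": "0 0 0 0 0 -0.5 1;0 0 0 0 0 -0.8 1;0 0 0 0 0 -0.9 1;0 0 0 0 0 -0.5 1;0 0 0 -0.01 -0.94 0 1;0 0 0 -0.01 -0.94 0 1;0 0 0 -0.01 -0.94 0 1;0 0 0 -0.01 -0.94 0 1;0 0 0 -0.01 -0.94 0 1;0 0 0 -0.01 -0.94 0 1"}}

```text
clock: 6.87
ee_pos: [0.5653, 0.0254, 0.0974]
tool_rot: [0.974, 0.227, -0.001, -0.0]
contact_force: [0.7, -0.5, -0.2]
grip_width: 0.0003
gripper_force: 0.0
```

Call:
{"name": "step_arm", "arguments": {"series": "0 0 0 -0.01 -0.94 0 1;0 0 0 -0.01 -0.94 0 1;0 0 0 -0.01 -0.94 0 1;0 0 0 -0.01 -0.94 0 1;0 0 0 -0.01 -0.94 0 1;0 0 0 -0.01 -0.94 0 1;0 0 0 0 0 0 1;0 0 0 0 0 0 1;0 0 0 0 0 0 1;0 0 0 0 0 0 1"}}

```text
clock: 7.7
ee_pos: [0.5157, 0.1244, 0.0976]
tool_rot: [0.974, 0.226, -0.0, 0.0]
contact_force: [-0.9, -1.2, 0.1]
grip_width: 0.0006
gripper_force: 0.0
```

```bash
python3 - <<'E'
from h import *
out=[]
for n,x,y in(("top",260,160),("side",220,165)):
    c=env.get_image(n)[y:y+130,x:x+150,::-1];out.append(cv2.resize(c,(400,347),interpolation=cv2.INTER_CUBIC))
cv2.imwrite("pics/c2.png",np.hstack(out))
E
```

```text
(no output)
```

View pics/c2.png

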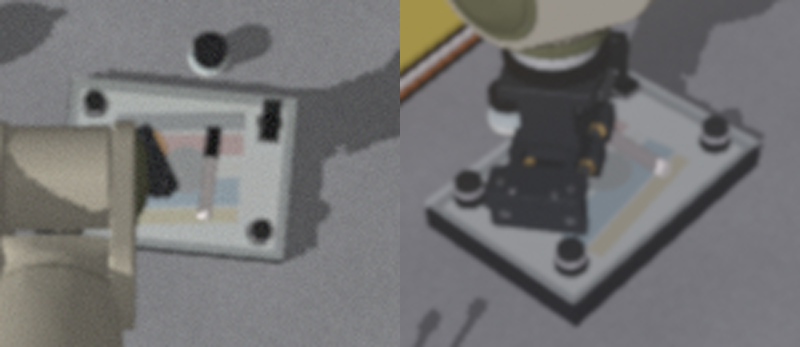

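The oblong cap now sits low. The fingertips, at the right end of the gripper block near side-crop (570,232), are above the opposite cap at (570,245), and nothing has moved.

Call:
{"name": "step_arm", "arguments": {"series": "0 0 0 0 0 0.6 1;0 0 0 0 0 0.6 1;0 0 0 0 0 0.6 1;0 0 0 0 0 0.1 1;0 0 0 0 0 0.1 1;0 0 0 0 0 0.1 1;0 0 0 0 0 0.1 1;0 0 0 0 0 0.1 1;0 0 0 0 0 0 1;0 0 0 0 0 0 1"}}

```text
clock: 8.63
ee_pos: [0.5157, 0.1251, 0.0521]
tool_rot: [0.974, 0.227, 0.001, 0.0]
contact_force: [0.1, -1.9, 2.3]
grip_width: 0.0003
gripper_force: 1.1
```

Call:
{"name": "step_arm", "arguments": {"series": "0 0 0 0 0 0.05 1;0 0 0 0 0 0.05 1;0 0 0 0 0 0.05 1;0 0 0 0 0 0.05 1;0 0 0 0 0 0.05 1;0 0 0 0 0 0.05 1;0 0 0 0 0 0 1;0 0 0 0 0 0 1;0 0 0 0 0 0 1;0 0 0 0 0 0 1"}}

```text
clock: 9.47
ee_pos: [0.5155, 0.1253, 0.046]
tool_rot: [0.974, 0.227, 0.0, 0.0]
contact_force: [0.7, -1.9, 5.1]
grip_width: 0.0002
gripper_force: 2.7
```

Call:
{"name": "step_arm", "arguments": {"series": "0 0 0 0 0 0.05 1;0 0 0 0 0 0.05 1;0 0 0 0 0 0 1;0 0 0 0 0 0 1;0 0 0 0 0 0 1;0 0 0 0 0 0 1;0 0 0 0 0 0 1;0 0 0 0 0 0 1;0 0 0 0 0 0 1;0 0 0 0 0 0 1"}}

```text
clock: 10.3
ee_pos: [0.5156, 0.1252, 0.0443]
tool_rot: [0.974, 0.227, 0.0, 0.0]
contact_force: [-0.0, -1.1, 8.0]
grip_width: 0.0005
gripper_force: 4.3
```

Opposite cap is home (8 N at z 44.3 mm). Now the short-edge cap.

Call:
{"name": "step_arm", "arguments": {"series": "0 0 0 0 0 -0.5 1;0 0 0 0 0 -0.8 1;0 0 0 0 0 -0.9 1;0 0 0 0 0 -0.5 1;0 0 0 -0.5 0.81 0 1;0 0 0 -0.5 0.81 0 1;0 0 0 -0.5 0.81 0 1;0 0 0 -0.5 0.81 0 1;0 0 0 -0.5 0.81 0 1;0 0 0 -0.5 0.81 0 1"}}

```text
clock: 11.13
ee_pos: [0.5038, 0.0109, 0.0974]
tool_rot: [0.974, 0.227, -0.001, -0.0]
contact_force: [0.1, 0.6, 0.2]
grip_width: 0.0004
gripper_force: 0.0
```

Call:
{"name": "step_arm", "arguments": {"series": "0 0 0 -0.5 0.81 0 1;0 0 0 -0.5 0.81 0 1;0 0 0 -0.5 0.81 0 1;0 0 0 -0.45 0.81 0 1;0 0 0 0 0 0 1;0 0 0 0 0 0 1;0 0 0 0 0 0 1;0 0 0 0 0 0 1;0 0 0 0 0 0 1;0 0 0 0 0 0 1"}}

```text
clock: 11.97
ee_pos: [0.4981, -0.0632, 0.0977]
tool_rot: [0.974, 0.227, -0.0, -0.0]
contact_force: [0.1, 1.0, -0.0]
grip_width: 0.0004
gripper_force: 0.0
```

Call:
{"name": "step_arm", "arguments": {"series": "0 0 0 0 0 0.6 1;0 0 0 0 0 0.6 1;0 0 0 0 0 0.6 1;0 0 0 0 0 0.1 1;0 0 0 0 0 0.1 1;0 0 0 0 0 0.1 1;0 0 0 0 0 0.1 1;0 0 0 0 0 0.1 1;0 0 0 0 0 0 1;0 0 0 0 0 0 1"}}

```text
clock: 12.8
ee_pos: [0.4983, -0.0638, 0.052]
tool_rot: [0.974, 0.227, 0.0, 0.0]
contact_force: [-0.2, 2.4, 2.2]
grip_width: 0.0003
gripper_force: 1.1
```

Call:
{"name": "step_arm", "arguments": {"series": "0 0 0 0 0 0.05 1;0 0 0 0 0 0.05 1;0 0 0 0 0 0.05 1;0 0 0 0 0 0.05 1;0 0 0 0 0 0.05 1;0 0 0 0 0 0.05 1;0 0 0 0 0 0 1;0 0 0 0 0 0 1;0 0 0 0 0 0 1;0 0 0 0 0 0 1"}}

```text
clock: 13.63
ee_pos: [0.4983, -0.0639, 0.0459]
tool_rot: [0.974, 0.227, 0.0, 0.0]
contact_force: [1.0, 1.7, 5.6]
grip_width: -0.0
gripper_force: 2.7
```

Call:
{"name": "step_arm", "arguments": {"series": "0 0 0 0 0 0.05 1;0 0 0 0 0 0.05 1;0 0 0 0 0 0 1;0 0 0 0 0 0 1;0 0 0 0 0 0 1;0 0 0 0 0 0 1;0 0 0 0 0 0 1;0 0 0 0 0 0 1;0 0 0 0 0 0 1;0 0 0 0 0 0 1"}}

```text
clock: 14.47
ee_pos: [0.4983, -0.0639, 0.0442]
tool_rot: [0.974, 0.227, 0.0, 0.0]
contact_force: [-0.0, 3.2, 9.1]
grip_width: 0.0004
gripper_force: 4.4
```

Short-edge cap is home (9 N). Now the last one.

Call:
{"name": "step_arm", "arguments": {"series": "0 0 0 0 0 -0.5 1;0 0 0 0 0 -0.8 1;0 0 0 0 0 -0.9 1;0 0 0 0 0 -0.5 1;0 0 0 0.84 -0.42 0 1;0 0 0 0.84 -0.42 0 1;0 0 0 0.84 -0.42 0 1;0 0 0 0.84 -0.42 0 1;0 0 0 0.84 -0.42 0 1;0 0 0 0.84 -0.42 0 1"}}

```text
clock: 15.3
ee_pos: [0.5664, 0.0266, 0.0974]
tool_rot: [0.974, 0.227, -0.001, -0.0]
contact_force: [-0.4, -0.6, -0.4]
grip_width: 0.0007
gripper_force: 0.0
```

Call:
{"name": "step_arm", "arguments": {"series": "0 0 0 0.84 -0.42 0 1;0 0 0 0.84 -0.42 0 1;0 0 0 0.84 -0.42 0 1;0 0 0 0.84 -0.42 0 1;0 0 0 0.84 -0.42 0 1;0 0 0 0.84 -0.42 0 1;0 0 0 0 0 0 1;0 0 0 0 0 0 1;0 0 0 0 0 0 1;0 0 0 0 0 0 1"}}

```text
clock: 16.13
ee_pos: [0.6339, 0.1149, 0.0976]
tool_rot: [0.974, 0.227, -0.0, 0.0]
contact_force: [-0.0, -1.0, 0.1]
grip_width: 0.0001
gripper_force: 0.0
```

Call:
{"name": "step_arm", "arguments": {"series": "0 0 0 0 0 0.6 1;0 0 0 0 0 0.6 1;0 0 0 0 0 0.6 1;0 0 0 0 0 0.1 1;0 0 0 0 0 0.1 1;0 0 0 0 0 0.1 1;0 0 0 0 0 0.1 1;0 0 0 0 0 0.1 1;0 0 0 0 0 0 1;0 0 0 0 0 0 1"}}

```text
clock: 16.97
ee_pos: [0.6345, 0.1157, 0.052]
tool_rot: [0.974, 0.227, 0.0, 0.0]
contact_force: [-1.1, -0.3, 1.3]
grip_width: 0.0003
gripper_force: 1.1
```

Call:
{"name": "step_arm", "arguments": {"series": "0 0 0 0 0 0.05 1;0 0 0 0 0 0.05 1;0 0 0 0 0 0.05 1;0 0 0 0 0 0.05 1;0 0 0 0 0 0.05 1;0 0 0 0 0 0.05 1;0 0 0 0 0 0 1;0 0 0 0 0 0 1;0 0 0 0 0 0 1;0 0 0 0 0 0 1"}}

```text
clock: 17.8
ee_pos: [0.6346, 0.1157, 0.0461]
tool_rot: [0.974, 0.227, 0.0, 0.0]
contact_force: [-2.0, -0.5, 5.0]
grip_width: 0.0004
gripper_force: 2.6
```

Call:
{"name": "step_arm", "arguments": {"series": "0 0 0 0 0 0.05 1;0 0 0 0 0 0.05 1;0 0 0 0 0 0 1;0 0 0 0 0 0 1;0 0 0 0 0 0 1;0 0 0 0 0 0 1;0 0 0 0 0 0 1;0 0 0 0 0 0 1;0 0 0 0 0 0 1;0 0 0 0 0 0 1"}}

```text
clock: 18.63
ee_pos: [0.6346, 0.1157, 0.0445]
tool_rot: [0.974, 0.227, 0.0, 0.0]
contact_force: [-3.2, -0.9, 8.7]
grip_width: 0.0006
gripper_force: 4.2
```

Call:
{"name": "step_arm", "arguments": {"series": "0 0 0 0 0 -0.5 1;0 0 0 0 0 -0.8 1;0 0 0 0 0 -0.9 1;0 0 0 0 0 -0.9 1;0 0 0 0 0 -0.9 1;0 0 0 0 0 -0.9 1;0 0 0 0 0 -0.9 1;0 0 0 0 0 -0.9 1;0 0 0 0 0 -0.9 1;0 0 0 0 0 -0.9 1"}}

```text
clock: 19.47
ee_pos: [0.6341, 0.1158, 0.2146]
tool_rot: [0.974, 0.227, -0.0, -0.0]
contact_force: [-0.4, -0.9, 0.6]
grip_width: 0.0003
gripper_force: 0.0
```

```bash
python3 - <<'E'
from h import *
cv2.imwrite("pics/side1.png",env.get_image("side")[:,:,::-1])
E
```

```text
(no output)
```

View pics/side1.png

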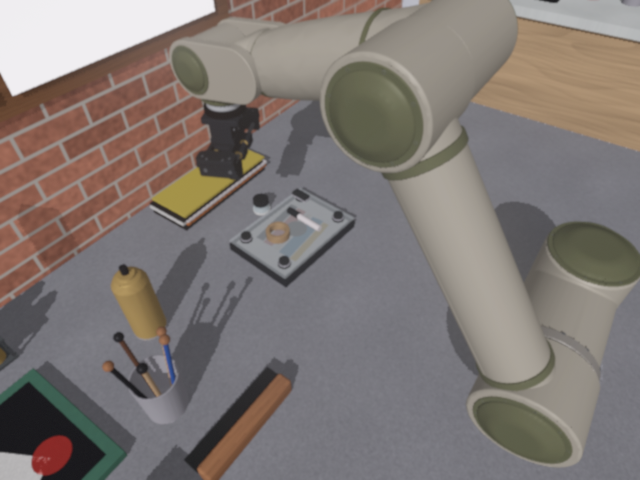

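The side view shows all four caps seated at (301,195), (338,216), (285,262) and (246,238). The tape roll, marker, pots and the can in view are where they were, and the arm is clear.

```bash
python3 -c "
from rig import env
print(env.job_done())"
```

```text
the job is handed in; nothing more can be done
None
```

I pressed all four caps down to their stops in the required order, at about 9 N or less each by the force readings, with nothing seen to move and the arm clear; the job is handed in, but no verdict came back.

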